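Rack the pigment tins heavy end down

TASK

Two closed pigment tins lie on the studio table; in each, a solid block of pigment sits in one end, but both ends look alike. Lift each tin by the black ribs at its middle to find which end is heavy, then lay it lengthwise on the sloping rack, one tin to a lane in either order, heavy end at the low end by the yellow stop, lying flat on the deck behind the stop and between the side guides, and let go. Leave the jars, bottle, brushes, can and palette knife where they are.

Things in the scene. Friction and masses are not known exactly. Their poses are not given: they have to be found in the camera images.
- red_tin_mid (a point): Centre (half-way along, across and up) of the closed square metal tin with red caps at both ends: loose, lying flat on the table, 190 long x 42 wide x 42 high; x along its length, z up. A black rubber rib (12 along the tin, 34 high) stands 3 proud of each long side at mid-length: 48 wide there.
- blue_tin_mid (a point): Centre (half-way along, across and up) of the closed square metal tin with blue caps at both ends: loose, lying flat on the table, 190 long x 42 wide x 42 high; x along its length, z up. A black rubber rib (12 along the tin, 34 high) stands 3 proud of each long side at mid-length: 48 wide there.
- red_tin: The red-capped tin; origin under its centre. Shell 0.12 kg. A block of 0.3 to 0.42 kg fills one half, +x or -x at random each time, its centre 46 from the tin's centre; the other half holds only light filler. Held firmly at mid-length the tin stays level in the grip and its heavy end pulls with a moment of about 0.13 to 0.19 N m.
- blue_tin: The blue-capped tin; origin under its centre. Shell 0.12 kg. A block of 0.3 to 0.42 kg fills one half, +x or -x at random each time, its centre 46 from the tin's centre; the other half holds only light filler. Held firmly at mid-length the tin stays level in the grip and its heavy end pulls with a moment of about 0.13 to 0.19 N m.
- left_lane: The rack's left lane, seen by the robot facing it: a fixed wooden deck 218 long, 70 wide, rising away from the robot at 30 degrees. Origin on the deck's surface, on the centre line, 85 above the table; x up the slope, y across, z square to the deck. A tin touching the yellow stop at the low end has its centre at x = -5, y = 0, z = 21. Lanes are 120 apart.
- right_lane: The rack's right lane, seen by the robot facing it: a fixed wooden deck 218 long, 70 wide, rising away from the robot at 30 degrees. Origin on the deck's surface, on the centre line, 85 above the table; x up the slope, y across, z square to the deck. A tin touching the yellow stop at the low end has its centre at x = -5, y = 0, z = 21. Lanes are 120 apart.
- rack: The fixed plywood rack that carries both lanes, base 200 x 260; origin under its centre, x away from the robot. Each lane has a yellow stop across its low end (face at lane x = -100, 18 high) and wooden side guides 12 high, 58 between them, near both ends (lane |x| 53 to 99); the middle 106 is open at the sides for fingers.
- green_jar: Bystander: jar with green label, 60 across, 75 high, near the robot between the tins; origin under its centre
- orange_jar: Bystander: jar with orange label, 68 across, 85 high; origin under its centre
- spirit_bottle: Bystander: amber bottle, 64 across, 170 high; origin under its centre
- brush_pot: Bystander: orange pot of brushes, 84 across, 100 high, brushes to 200; origin under its centre
- palette_knife: Bystander: palette knife lying flat, 200 long; origin under its middle
- paint_can: Bystander: paint can with blue label, 90 across, 100 high; origin under its centre
Mind the look-alikes: they are no part of the job. What is shaped like the red_tin but purple is not meant.

How it is judged (in metres and radians):
At the end, for the whole second after the job is handed in: Each tin lies on its own lane (either one), lengthwise within 0.15 rad, flat on the deck, its centre within 14 mm of the centre line and between -20 and +25 mm along the lane, the block inside it in the low half, by the yellow stop; both tins released and at rest ((((x of red_tin_mid in the frame of left_lane between -0.02 and 0.025 m and y of red_tin_mid in the frame of left_lane between -0.014 and 0.014 m and z of red_tin_mid in the frame of left_lane between 0.015 and 0.027 m and angle between the x axis of red_tin_mid and the x axis of left_lane, either way round below 0.15 rad and x of red_tin_block_c0 in the frame of left_lane below -0.02 m) and (x of blue_tin_mid in the frame of right_lane between -0.02 and 0.025 m and y of blue_tin_mid in the frame of right_lane between -0.014 and 0.014 m and z of blue_tin_mid in the frame of right_lane between 0.015 and 0.027 m and angle between the x axis of blue_tin_mid and the x axis of right_lane, either way round below 0.15 rad and x of blue_tin_block_c0 in the frame of right_lane below -0.02 m)) or ((x of red_tin_mid in the frame of right_lane between -0.02 and 0.025 m and y of red_tin_mid in the frame of right_lane between -0.014 and 0.014 m and z of red_tin_mid in the frame of right_lane between 0.015 and 0.027 m and angle between the x axis of red_tin_mid and the x axis of right_lane, either way round below 0.15 rad and x of red_tin_block_c0 in the frame of right_lane below -0.02 m) and (x of blue_tin_mid in the frame of left_lane between -0.02 and 0.025 m and y of blue_tin_mid in the frame of left_lane between -0.014 and 0.014 m and z of blue_tin_mid in the frame of left_lane between 0.015 and 0.027 m and angle between the x axis of blue_tin_mid and the x axis of left_lane, either way round below 0.15 rad and x of blue_tin_block_c0 in the frame of left_lane below -0.02 m))) and linear speed of each of red_tin, blue_tin below 0.02 m/s and angular speed of each of red_tin, blue_tin below 0.15 rad/s); the robot touches nothing.
It fails at once if a bystander is moved by more than 30 mm or knocked over (distance of any of green_jar, orange_jar, spirit_bottle, brush_pot, palette_knife, paint_can from where it was at the start of the episode above 0.03 m or angle between any of green_jar, orange_jar, spirit_bottle, brush_pot, paint_can's own z axis and vertical above 0.6 rad).
It also fails if it takes over 50 s, if anything falls off the work surface, if the arm or the gripper's body presses on something with over 40 N, if the wrist force passes 120 N, or if a joint passes its speed limit or range.

ROBOT

A 6-joint arm with a two-finger parallel gripper is mounted at the origin on the work surface. World frame = base frame: x ahead of the robot, y to its left, z up, the work surface at z = 0. Lengths are in mm, angles in rad, forces in N, time in s.
With the tool pointing down it reaches from about 275 to 750 mm from the base axis. Payload 10.2 kg.
Tool frame: the origin (TCP) lies midway between the tips of the shut fingers; the grasp point (between the pads) lies 19 mm behind it (ctrl.grasp_offset is the distance from the TCP to the grasp point, in mm); z points along the fingers, y is the line along which they close (so a half turn about z gives the same grasp; the last joint's range is limited). The gripper opens to 85 mm and grips with 20 to 120 N. Pads are 22 mm wide; open, the fingers measure 114 mm over their backs; the gripper's body (76 mm by 85 mm) begins 54 mm behind the grasp point. The pads swing forward as they close: fully open they stand 13 mm farther back than shut.
Start: joints at [1.047, 0.313, 1.498, -0, 1.331, -0.223], TCP at [155.562, 501.43, 231.294] pointing down, gripper open.
Joint ranges: [-2.94, 2.94], [-0.97, 2.17], [0.19, 2.56], [-1.23, 4.37], [0.02, 3.11], [-2.88, 2.88]. Speed limits (rad/s): [2.39, 2.39, 3.01, 3.14, 3.14, 3.14].

INTERFACE

Orientations are given as a unit quaternion [w, x, y, z].
In Python, from rig import ctrl, viewer, models gives the robot as it stands. The module is installed in compiled form; this text tells all that it offers.
- The arm moves only by the shell command python3 -m pendant 'ROWS' [OPENING] [FORCE]. ROWS is text: rows parted by semicolons, each of 4 numbers parted by spaces: the shift along the tool's x, y, z in m, then the turn about the tool's z in rad. In form: x y z yaw; .... A call has 1 to 10 rows; each row shifts and turns the commanded pose from where the row before left it, along the tool's axes as they then stand; what a row does not reach is not made up. A row lasts 1/8 s, in which the tool goes at most 62.5 mm and 10.7 degrees, less where a joint would pass 70% of its speed; a pose out of reach is approached as far as the arm can. A call is refused whole if a number of a shift passes 0.0625 or a number of a turn 0.188, either way. A call with a gripper value outside its range is refused whole. OPENING is the opening, from 0 (shut) to 1 (fully open), set as the call begins (- or left out, the last holds). The fingers move at their own pace and stop on an object; FORCE is the grip in N (left out, the last holds). Time passes only in rows, so rows that do not move let the fingers close. It gives the time, the measured TCP pose, the force, the opening and the grip force at its end, in the units of the state.
- ctrl.sense(): the state, without advancing time (a new reading comes with each control period).
- viewer.capture(name): name is "side" or "top" or "wrist"; returns a dict with "color" (420x560x3 uint8, red, green, blue), "vertical_fov" (degrees; the focal length in pixels is half the picture's height over the tangent of half this angle, whatever the lens; pixels are square), "cx", "cy" (the principal point, pixels), "pose" (4x4, takes a point from camera to world coordinates). Camera axes: x right, y down, z forward; pixel columns grow to the right and rows downward; lengths in mm; the calibration is good to about 2 mm. A picture is of the moment at which its call begins. There is no depth.
- ctrl.finish_job(): hands the job in; it is judged then, once.
Trained networks look in the newest picture that a camera, given by its name, has taken for a name from the list of things; names that differ only in an ending like _2 or _b are one class to them, and where a whole thing is asked for, a point or a joint stands for the part that bears it (a point fixed in the world has none). Each returns a list of dicts, best first, with "p" (0 to 1); they miss things now and then, are a little off and sometimes report something else, mostly with a low value. They report only what shows in the picture. A call takes as long as a camera call. They do not tell look-alikes from the thing itself.
- models.boxes_of(camera, query): "at" ([x, y, z] in mm, in world coordinates, good to about 4 mm: the middle of the surface that is visible of it).
The state is a dict: "time_s": time; "joints": joint angles; "dq": joint speeds; "tau": joint torques, N m; "eef_pos": TCP position; "ee_rot": TCP orientation; "force": force on the tool from outside, world axes, zero at the start; "wrist_torque": the same for the moment, N m; "grip_width": opening from 0.0 (shut) to 1.0 (fully open); "grip_force": force on a finger pad.
Only numpy, scipy, OpenCV 4.12 (cv2) and the standard library are available. Lean on these libraries where they do the work, as an engineer would, in place of code of your own. Each camera call takes 0.05 s, during which the arm holds its last target. There are 200 camera calls.

## Working session

There is one attempt and no reset: what is moved stays moved. The work goes in short steps, Python scripts to look and compute and a shell command to move; the robot and the scene stay as the last step left them, time stands still between calls to the robot, and variables do not carry over. Pictures are saved under pics/ and viewed, at most 10 in all, crops included, and the job is handed in when it is done.

```bash
mkdir -p pics; cat > h.py <<'E'
from rig import ctrl, viewer, models
import numpy as np, cv2
def cap(n,f=None):
    c=viewer.capture(n)
    if f: cv2.imwrite('pics/'+f,c['color'][:,:,::-1])
    return c
def ray(c,u,v):
    f=c['color'].shape[0]/2/np.tan(np.radians(c['vertical_fov'])/2)
    P=np.array(c['pose']);d=P[:3,:3]@np.array([(u-c['cx'])/f,(v-c['cy'])/f,1]);return P[:3,3],d/np.linalg.norm(d)
def atz(c,u,v,z):
    o,d=ray(c,u,v);return o+d*(z-o[2])/d[2]
def proj(c,p):
    f=c['color'].shape[0]/2/np.tan(np.radians(c['vertical_fov'])/2)
    P=np.array(c['pose']);q=P[:3,:3].T@(np.array(p)-P[:3,3]);return [q[0]/q[2]*f+c['cx'],q[1]/q[2]*f+c['cy']]
def tri(rs):
    A=0;b=0
    for o,d in rs:
        M=np.eye(3)-np.outer(d,d);A=A+M;b=b+M@o
    return np.linalg.solve(A,b)
E
python3 - <<'E'
from h import *
np.set_printoptions(precision=1,suppress=True)
s=ctrl.sense();print({k:np.round(v,3) for k,v in s.items()})
for n in ['top','side']:
    c=cap(n,n+'0.png');print(n,np.array(c['pose']),c['vertical_fov'],c['cx'],c['cy'])
    for q in ['red_tin','blue_tin','red_tin_mid','blue_tin_mid','left_lane','right_lane','rack','green_jar','orange_jar','spirit_bottle','brush_pot','palette_knife','paint_can']:
        for r in models.boxes_of(n,q)[:3]: print(q,round(r['p'],2),np.array(r['at']),np.array(proj(c,r['at'])))
a=cv2.imread('pics/top0.png')
E
```

```text
{'time_s': np.float64(0.0), 'joints': array([ 1. ,  0.3,  1.5,  0. ,  1.3, -0.2]), 'dq': array([ 0.,  0.,  0.,  0.,  0., -0.]), 'tau': array([ -0. , -41.2, -26. ,  -0. ,   0. ,  -0. ]), 'eef_pos': array([155.4, 501.2, 230.7]), 'ee_rot': array([-0. ,  0.1,  1. , -0. ]), 'force': array([ 0.8,  0.7, -0.2]), 'wrist_torque': array([-0.,  0., -0.]), 'grip_force': np.float64(0.0), 'grip_width': np.float64(1.0)}
top [[  -0.    -1.     0.1  372.6]
 [  -1.     0.     0.     9.1]
 [  -0.    -0.1   -1.  1179.4]
 [   0.     0.     0.     1. ]] 50.70215776521386 282.77805180298503 206.66565343378474
red_tin 0.97 [ 412.4 -210.7   43. ] [372.6 227.4]
red_tin 0.93 [ 250.  -316.1   42. ] [416.7 290.9]
blue_tin 0.72 [ 414.6 -211.9   45.8] [373.3 226.5]
red_tin_mid 0.91 [ 410.6 -208.4   43.3] [371.8 228.1]
red_tin_mid 0.89 [ 250.  -318.3   37. ] [417.  290.6]
blue_tin_mid 0.73 [413.3 297.9  44. ] [174.1 231. ]
left_lane 0.84 [661.8  13.6  90.4] [282.9 128.8]
right_lane 0.73 [ 667.5 -110.6   89.5] [332.4 125.6]
rack 0.75 [660.7 -47.3  53.4] [306.6 132.5]
rack 0.45 [659.8  12.3  85.8] [283.4 130.1]
green_
[... 798 characters left out ...]
id 0.68 [ 242.7 -343.5   40.5] [236.4 329.2]
blue_tin_mid 0.68 [406.  275.9  40. ] [233.1 173. ]
left_lane 0.72 [660.6   5.   86.1] [329.4 192.3]
right_lane 0.66 [ 662.4 -112.5   82.2] [346.4 216.1]
rack 0.98 [661.7 -94.9  54.8] [342.7 218.9]
green_jar 0.6 [383.7   0.1  55.3] [249.5 220.7]
green_jar 0.19 [662.2 -98.2  54.1] [343.3 219.7]
orange_jar 0.58 [571.1 341.8  55.9] [269.8 150.8]
spirit_bottle 0.65 [ 581.8 -435.8  101.2] [379.  303.6]
spirit_bottle 0.27 [623.  415.4  91.1] [275.8 130.8]
brush_pot 0.91 [690.3 273.8  91.6] [305.6 146.1]
palette_knife 0.73 [ 658.5 -295.3    4.6] [371.6 276.5]
paint_can 0.7 [623.8 411.5  90.9] [276.4 131.3]
paint_can 0.17 [570.2 341.2  57.8] [269.6 150.5]
```

View pics/top0.png

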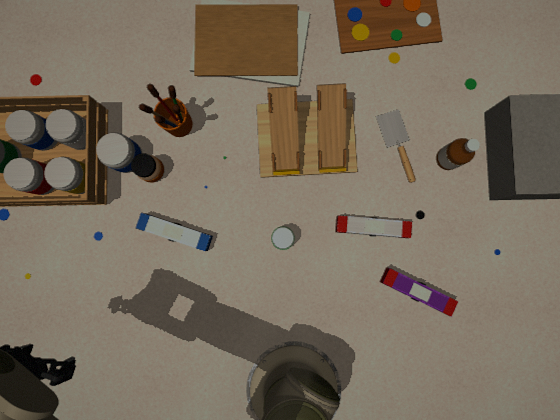

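View pics/side0.png

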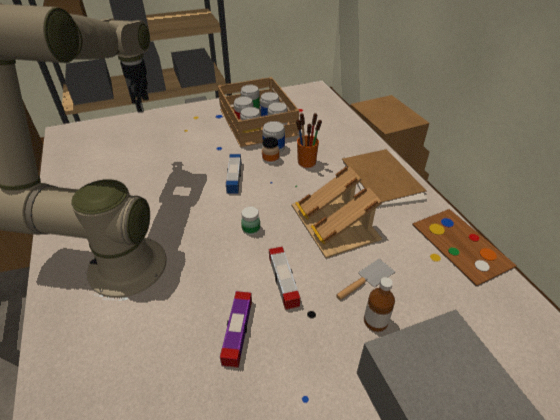

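The top view shows the red tin at about (374,227), the blue tin at (174,231), the purple look-alike at (419,291) and the rack at (307,130), slightly turned. The side view agrees: red (284,277), blue (233,173), rack (340,210). Next I'll zoom in and segment.

```bash
python3 - <<'E'
from h import *
np.set_printoptions(precision=1,suppress=True)
t=cap('top');s=cap('side')
def z(c,x,y,w,h,k): return cv2.resize(np.ascontiguousarray(c['color'][y:y+h,x:x+w,::-1]),None,fx=k,fy=k,interpolation=cv2.INTER_CUBIC)
a=z(t,250,78,112,104,3.5); b=z(s,285,155,110,104,3.5)
cv2.imwrite('pics/rack.png',np.hstack([a,b]))
def blobs(c,m):
    n,l,st,ce=cv2.connectedComponentsWithStats(m.astype(np.uint8))
    return [(ce[i],st[i,4]) for i in range(1,n) if st[i,4]>12]
for n,c in (('top',t),('side',s)):
    h=cv2.cvtColor(c['color'],cv2.COLOR_RGB2HSV).astype(int);H,S,V=h[...,0],h[...,1],h[...,2]
    for nm,m in (('red',((H<6)|(H>174))&(S>170)&(V>90)),('blue',(H>100)&(H<118)&(S>130)&(V>50)),('yellow',(H>20)&(H<30)&(S>190)&(V>110))):
        for ce,ar in blobs(c,m): print(n,nm,ce,ar,atz(c,*ce,42)[:2])
E
```

```text
top red [385.2   2.2] 57 [1013.9 -266.6]
top red [35.5 79.5] 88 [822.5 668. ]
top red [341.7 223.6] 150 [ 423.7 -132.3]
top red [406.6 228.8] 138 [ 407.3 -297.6]
top red [390.4 277.2] 150 [ 285.5 -251.2]
top red [450.1 306.7] 148 [ 209.2 -398.2]
top blue [354.5  14.1] 153 [ 982.6 -183.5]
top blue [  3.7 214.1] 86 [465.7 740.4]
top blue [142.4 221.4] 138 [439.5 380.5]
top blue [ 98.1 235.7] 51 [405.  494.4]
top blue [203.1 241.7] 147 [384.4 224. ]
top blue [497. 252.] 21 [ 343.7 -524.1]
top yellow [360.   31.6] 229 [ 933.8 -196.6]
top yellow [393.8  57.5] 88 [ 860.6 -283.4]
top yellow [332.4 169.9] 77 [ 563.3 -112.2]
top yellow [285.6 172.5] 77 [559.    8.9]
top yellow [ 27.5 276. ] 20 [305.8 673.7]
side red [473.6 237.1] 55 [1006.5 -296.5]
side red [276. 250.] 63 [ 423.7 -133.1]
side red [290.9 295.8] 116 [ 405.2 -299.7]
side red [242.4 295.1] 95 [ 285.3 -252.2]
side red [229.5 353.4] 172 [ 209.8 -400.4]
side blue [263.5 110.8] 44 [655.6 668.9]
side blue [280.8 142.3] 54 [639.1 402.4]
side blue [234.5 155.5] 20 [440.1 378.7]
side blue [232.  186.4] 128 [381.  200.1]
side blue [446.9 222.2] 69 [ 971.5 -213.6]
side blue [304.9 398.7] 24 [ 335.3 -559.4]
side yellow [302.  210.9] 22 [561.7  -2.9]
side yellow [316.6 233. ] 34 [ 565.  -111.5]
side yellow [436.3 228.7] 122 [ 922.1 -226. ]
side yellow [435.  257.1] 46 [ 846.9 -321.8]
```

View pics/rack.png

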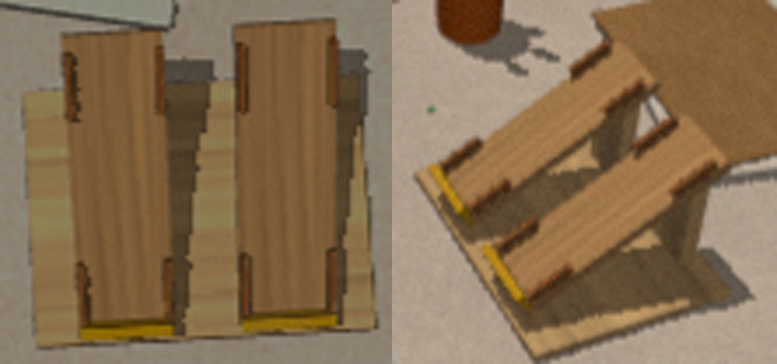

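The zoom shows both lanes' upper deck corners and the yellow stops: left stop at crop (127,330), right at (290,322). I'll fit the rack pose to these in both views.

```bash
python3 - <<'E'
from h import *
from scipy.optimize import least_squares
np.set_printoptions(precision=1,suppress=True)
t=cap('top');s=cap('side')
k=3.5
T=lambda u,v:(t,(u/k+250-.35,v/k+78-.35)); S=lambda u,v:(s,((u-392)/k+285-.35,v/k+155-.35))
# (lane sign, x,y,z)
obs=[((1,109,35,0),T(62,34)),((1,109,-35,0),T(160,30)),((-1,109,35,0),T(233,25)),((-1,109,-35,0),T(335,19)),
((1,-100,35,18),T(82,328)),((1,-100,-35,18),T(172,322)),((-1,-100,35,18),T(243,320)),((-1,-100,-35,18),T(337,313)),
((1,109,35,0),S(611,38)),((1,109,-35,0),S(657,83)),((-1,109,35,0),S(682,118)),((-1,109,-35,0),S(727,160)),
((1,-100,35,18),S(433,165)),((-1,-100,35,18),S(489,246)),((1,-100,-35,18),S(470,208)),((-1,-100,-35,18),S(527,294))]
c30,s30=np.cos(np.pi/6),.5
def w(p,q):
    x,y,yaw,z,tilt=p;l,a,b,c=q;ct,st=np.cos(tilt),np.sin(tilt)
    h=a*ct-c*st;v=a*st+c*ct;yy=b+60*l
    return [x+h*np.cos(yaw)-yy*np.sin(yaw),y+h*np.sin(yaw)+yy*np.cos(yaw),z+v]
def f(p): return np.concatenate([np.array(proj(c,w(p,q)))-uv for q,(c,uv) in obs])
r=least_squares(f,[660,-50,0,85,.52],loss='soft_l1')
print('xy',r.x[:2],'yaw',round(r.x[2],4),'z',r.x[3],'tilt',np.degrees(r.x[4]));print(f(r.x).reshape(-1,2))
for l in(1,-1):print(w(r.x,(l,0,0,0)))
E
```

```text
xy [660.6 -48.2] yaw 0.041 z 81.9557900594308 tilt 30.822140078895554
[[-0.7  0.8]
 [ 0.3  0.1]
 [ 0.1  0.2]
 [-0.1  0.1]
 [-0.6  0.2]
 [ 0.7  0.2]
 [-0.2 -0.4]
 [-0.  -0.1]
 [ 1.9  0.5]
 [-0.2 -0.4]
 [ 1.  -1.3]
 [ 0.6  0.3]
 [ 0.4 -0.5]
 [ 0.3 -0.4]
 [-1.1  0.4]
 [-0.3  0.9]]
[np.float64(658.1201820419723), np.float64(11.77431751664519), np.float64(81.9557900594308)]
[np.float64(663.0401085280229), np.float64(-108.12478307786242), np.float64(81.9557900594308)]
```

```bash
cat >> h.py <<'E'
from scipy.spatial.transform import Rotation as Ro
def R0():
    s=ctrl.sense();return np.array(s['eef_pos']),Ro.from_quat(s['ee_rot'],scalar_first=True).as_matrix(),s
def plan(tgt,ang,n,flip=True):
    """tcp target mm, world angle of tool x"""
    p,R,s=R0();a=np.arctan2(R[1,0],R[0,0]);d=ang-a
    if flip: d=(d+np.pi/2)%np.pi-np.pi/2
    else: d=(d+np.pi)%(2*np.pi)-np.pi
    out=[];y=-d/n
    for i in range(n):
        Ri=Ro.from_rotvec([0,0,d*i/n]).as_matrix()@R
        v=Ri.T@((np.array(tgt)-p)/n)/1000
        out.append('%.4f %.4f %.4f %.4f'%(*v,y))
    print('yaw now',round(a,3),'d',round(d,3),'j',np.round(s['joints'],2));print('; '.join(out))
E
python3 - <<'E'
from h import *
plan([412,301,150],np.radians(70.6),8)
plan([412,301,150],np.radians(70.6-180),8,False)
E
```

```text
yaw now 2.841 d 1.533 j [ 1.05  0.31  1.5   0.    1.33 -0.22]
-0.0380 -0.0144 0.0102 -0.1916; -0.0346 -0.0214 0.0102 -0.1916; -0.0299 -0.0276 0.0102 -0.1916; -0.0241 -0.0328 0.0102 -0.1916; -0.0174 -0.0368 0.0102 -0.1916; -0.0101 -0.0394 0.0102 -0.1916; -0.0024 -0.0406 0.0102 -0.1916; 0.0054 -0.0403 0.0102 -0.1916
yaw now 2.841 d 1.533 j [ 1.05  0.31  1.5   0.    1.33 -0.22]
-0.0380 -0.0144 0.0102 -0.1916; -0.0346 -0.0214 0.0102 -0.1916; -0.0299 -0.0276 0.0102 -0.1916; -0.0241 -0.0328 0.0102 -0.1916; -0.0174 -0.0368 0.0102 -0.1916; -0.0101 -0.0394 0.0102 -0.1916; -0.0024 -0.0406 0.0102 -0.1916; 0.0054 -0.0403 0.0102 -0.1916
```

```bash
python3 - <<'E'
from h import *
import h
p,R,s=R0()
a=np.arctan2(R[1,0],R[0,0]);d=1.232-a;n=9
print('; '.join('%.4f %.4f %.4f %.4f'%(*(Ro.from_rotvec([0,0,d*i/n]).as_matrix()@R).T.dot((np.array([412,301,170])-p)/n/1000),-d/n) for i in range(n)))
E
```

```text
-0.0338 -0.0128 0.0068 0.1788; -0.0356 -0.0066 0.0068 0.1788; -0.0362 -0.0002 0.0068 0.1788; -0.0356 0.0062 0.0068 0.1788; -0.0339 0.0125 0.0068 0.1788; -0.0312 0.0183 0.0068 0.1788; -0.0274 0.0236 0.0068 0.1788; -0.0228 0.0281 0.0068 0.1788; -0.0174 0.0317 0.0068 0.1788
```

```bash
python3 -m pendant '-0.034 -0.013 0.007 0.179; -0.0355 -0.0065 0.007 0.179; -0.036 0 0.007 0.179; -0.0355 0.006 0.007 0.179; -0.034 0.0125 0.007 0.179; -0.031 0.018 0.007 0.179; -0.0275 0.0235 0.007 0.179; -0.023 0.028 0.007 0.179; -0.0175 0.0315 0.007 0.179; 0 0 0 0' 1
cat >> h.py <<'E'
def tin(cam,col,z=42,f=None):
    """centre and axis angle of a lying tin from its two cap blobs"""
    c=cap(cam,f);h=cv2.cvtColor(c['color'],cv2.COLOR_RGB2HSV).astype(int);H,S,V=h[...,0],h[...,1],h[...,2]
    m=((H<6)|(H>174))&(S>150)&(V>60) if col=='red' else (H>100)&(H<118)&(S>120)&(V>40)
    n,l,st,ce=cv2.connectedComponentsWithStats(m.astype(np.uint8))
    for i in range(1,n):
        if st[i,4]>150: print(col,np.round(ce[i]),st[i],np.round(atz(c,*ce[i],z),1))
    return c,m
E
python3 - <<'E'
from h import *
p,R,s=R0();print(p,np.arctan2(R[1,0],R[0,0]),R[:,2],s['time_s'])
tin('wrist','blue',f='w1.png')
E
```

```text
time_s: 2.85
eef_pos: [412.2, 299.2, 167.8]
ee_rot: [0.0, 0.818, 0.575, -0.0]
force: [-0.2, -0.3, 0.4]
grip_width: 1.002
grip_force: 0.0
[412.20525521 299.24225997 167.76512198] 1.226275143879088 [-6.45308708e-04 -4.56303164e-04 -9.99999688e-01] 2.85
blue [280.  81.] [ 253   65   56   34 1884] [439.7 380.4  42. ]
blue [280. 289.] [ 259  278   47   24 1011] [383.8 226.5  42. ]
```

View pics/w1.png

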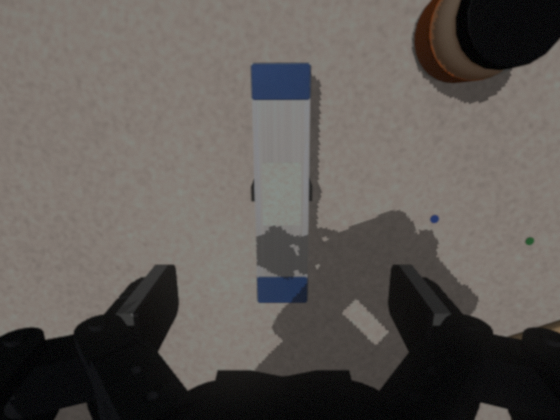

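The wrist view shows the blue tin straight along the tool x, caps at (280,81) and (282,290), ribs at (253,190) and (311,190).

```bash
python3 - <<'E'
from h import *
np.set_printoptions(precision=1,suppress=True)
c=cap('wrist');print(np.array(c['pose']))
a=atz(c,281,64.5,42);b=atz(c,282.5,302,42);print(a,b,(a+b)/2,np.linalg.norm(a-b),np.arctan2(*(a-b)[1::-1]))
r=atz(c,252.5,190,38);q=atz(c,311.5,190,38);print(r,q,(r+q)/2,np.linalg.norm(r-q))
p,R,s=R0();ctr=(a+b)/2
for m in((a+b)/2,(r+q)/2):print(R.T@(m-p))
E
```

```text
[[  0.9  -0.3  -0.1 435.4]
 [ -0.3  -0.9  -0.3 365.6]
 [ -0.    0.3  -1.  309.4]
 [  0.    0.    0.    1. ]]
[442.7 391.8  42. ] [380.8 214.8  42. ] [411.8 303.3  42. ] 187.5413316491998 1.2342416281201651
[391.  313.4  38. ] [434.5 297.9  38. ] [412.7 305.7  38. ] 46.15839313641484
[  2.8   0.1 126.3]
[  5.4   0.2 130.3]
```

```bash
python3 -m pendant '0.002 0 0.05 -0.004; 0.002 0 0.05 -0.004; 0 0 0.04 0; 0 0 0.02 0; 0 0 0 0; 0 0 0 0' 1; python3 -m pendant '0 0 0 0; 0 0 0 0; 0 0 0 0; 0 0 0 0; 0 0 0 0; 0 0 0 0' 0 60
```

```text
time_s: 3.7
eef_pos: [412.6, 305.0, 9.4]
ee_rot: [0.0, 0.814, 0.581, 0.001]
force: [-0.0, 0.0, 0.9]
grip_width: 0.998
grip_force: 0.0
time_s: 4.45
eef_pos: [412.8, 304.5, 9.2]
ee_rot: [0.0, 0.814, 0.58, 0.001]
force: [-1.2, -1.6, 6.5]
grip_width: 0.549
grip_force: 62.4
```

Gripped (0.549 × 85 ≈ 47 mm). Now I'll lift.

```bash
python3 -m pendant '0 0 -0.02 0; 0 0 -0.05 0; 0 0 -0.05 0; 0 0 -0.05 0; 0 0 -0.03 0; 0 0 0 0; 0 0 0 0; 0 0 0 0'
python3 - <<'E'
from h import *
p,R,s=R0();f=np.array(s['force']);m=np.array(s['wrist_torque']);print(p,f,m,'tool',R.T@m, R[:,0])
# heavy dir e: m = L e x (-z)W -> e ~ z x ... 
e=np.cross([0,0,1],m)*-1;
for t in(R[:,0],-R[:,0]): print(t,'predicted m',np.cross(t*.034,[0,0,-4.7]))
E
```

```text
time_s: 5.45
eef_pos: [411.7, 304.0, 206.5]
ee_rot: [-0.0, 0.815, 0.58, -0.002]
force: [-0.2, -0.6, -5.3]
grip_width: 0.544
grip_force: 64.1
[411.74008865 303.97543175 206.53845897] [-0.20346528 -0.61930188 -5.27874625] [-0.16990132  0.0265423   0.00252137] tool [-0.03046777 -0.16924801 -0.00203383] [ 0.32692896  0.94504611 -0.00230337]
[ 0.32692896  0.94504611 -0.00230337] predicted m [-0.15101837  0.05224325  0.        ]
[-0.32692896 -0.94504611  0.00230337] predicted m [ 0.15101837 -0.05224325  0.        ]
```

Moment is −0.17 about the tool y axis, so the heavy end of the blue tin lies towards tool +x, and that end must point down the slope (tool x at 3.183 rad).

```bash
python3 - <<'E'
from h import *
plan([648,11.6,200],np.pi+.041,12,False)
E
```

```text
yaw now 1.238 d 1.945 j [ 0.41  0.31  1.57 -0.    1.27  0.74]
-0.0166 0.0266 0.0005 -0.1621; -0.0207 0.0235 0.0005 -0.1621; -0.0242 0.0199 0.0006 -0.1621; -0.0271 0.0157 0.0006 -0.1621; -0.0293 0.0112 0.0006 -0.1621; -0.0307 0.0063 0.0006 -0.1621; -0.0313 0.0013 0.0006 -0.1621; -0.0311 -0.0038 0.0006 -0.1621; -0.0301 -0.0088 0.0006 -0.1621; -0.0283 -0.0135 0.0006 -0.1621; -0.0257 -0.0179 0.0006 -0.1621; -0.0225 -0.0218 0.0007 -0.1621
```

```bash
python3 -m pendant '-0.0165 0.0265 0.0005 -0.162; -0.0205 0.0235 0.0005 -0.162; -0.024 0.02 0.0005 -0.162; -0.027 0.0155 0.0005 -0.162; -0.0295 0.011 0.0005 -0.162; -0.0305 0.0065 0.0005 -0.162; -0.0315 0.0015 0.0005 -0.162; -0.031 -0.004 0.0005 -0.162; -0.03 -0.009 0.0005 -0.162; -0.0285 -0.0135 0.0005 -0.162'; python3 -m pendant '-0.0255 -0.018 0.0005 -0.162; -0.0225 -0.022 0.0005 -0.162; 0 0 0 0; 0 0 0 0'
python3 - <<'E'
from h import *
p,R,s=R0();print(p,s['wrist_torque'],s['time_s'])
plan([648,11.6,160],np.pi+.041,1,False)
a=cap('side')['color'][110:270,240:440];b=cap('wrist')['color']
cv2.imwrite('pics/p1.png',np.hstack([cv2.resize(a,(400,320)),cv2.resize(b,(400,320))])[:,:,::-1])
E
```

```text
time_s: 6.7
eef_pos: [609.5, 59.9, 201.9]
ee_rot: [-0.001, 0.139, 0.99, 0.0]
force: [-0.0, 0.1, -4.8]
grip_width: 0.549
grip_force: 64.3
time_s: 7.2
eef_pos: [647.8, 12.2, 201.2]
ee_rot: [-0.001, -0.019, 1.0, 0.0]
force: [0.1, 0.3, -5.7]
grip_width: 0.55
grip_force: 64.3
[647.81631418  12.22816444 201.24848597] [ 0.06657956 -0.14366665 -0.03241228] 7.2
yaw now -3.103 d 0.002 j [-0.16  0.61  1.12  0.    1.41 -1.77]
-0.0002 -0.0007 0.0412 -0.0021
```

View pics/p1.png

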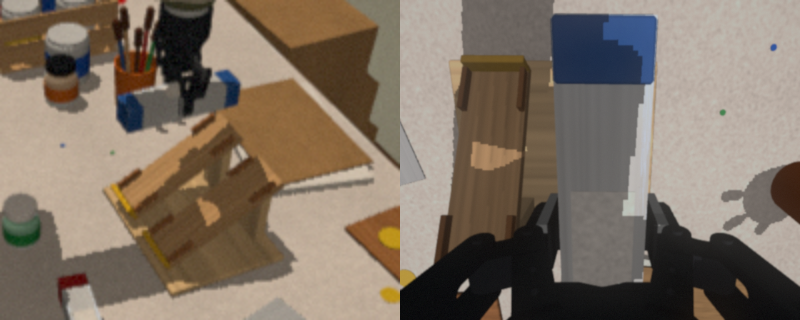

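The tin hangs level above the left lane, blue heavy cap towards the robot. I'll lower it, contact first, then ease the grip and press it flat.

```bash
python3 -m pendant '0 0 0.03 0; 0 0 0.02 0; 0 0 0.005 0; 0 0 0 0' - 60; python3 -m pendant '0 0 0.006 0; 0 0 0.006 0; 0 0 0.006 0; 0 0 0 0' - 20
python3 - <<'E'
from h import *
s=ctrl.sense();print(s['wrist_torque'])
E
```

```text
time_s: 7.8
eef_pos: [648.3, 12.1, 147.9]
ee_rot: [0.0, -0.02, 1.0, -0.0]
force: [0.6, -0.4, -4.5]
grip_width: 0.547
grip_force: 64.4
time_s: 8.3
eef_pos: [647.7, 11.8, 129.6]
ee_rot: [-0.001, -0.02, 1.0, -0.0]
force: [-4.9, 0.3, -2.0]
grip_width: 0.549
grip_force: 65.5
[-0.04780576  0.46907007 -0.01038007]
```

```bash
python3 -m pendant '0 0 0.005 0; 0 0 0.005 0; 0 0 0 0' 0 20
python3 - <<'E'
from h import *
s=ctrl.sense();print(s['wrist_torque'])
a=cap('side')['color'][110:270,240:440]
cv2.imwrite('pics/p2.png',cv2.resize(a,(400,320))[:,:,::-1])
E
```

```text
time_s: 8.68
eef_pos: [648.0, 11.8, 119.6]
ee_rot: [-0.0, -0.02, 1.0, -0.0]
force: [-4.5, -0.7, -2.9]
grip_width: 0.548
grip_force: 65.6
[-0.00128641  0.20413642 -0.0526424 ]
```

View pics/p2.png

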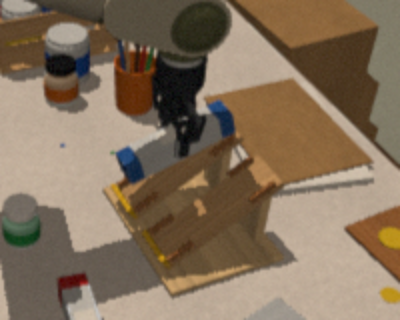

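The tin is pivoting in the grip as intended, already tilted about half-way with its upper end on the deck. I'll continue pressing.

```bash
python3 -m pendant '0 0 0.005 0; 0 0 0.005 0; 0 0 0.005 0; 0 0 0.004 0; 0 0 0 0'
python3 -m pendant '0 0 0.003 0; 0 0 0.003 0; 0 0 0 0'
```

```text
time_s: 9.35
eef_pos: [648.3, 11.8, 100.0]
ee_rot: [-0.0, -0.02, 1.0, 0.0]
force: [-0.5, -0.1, -1.7]
grip_width: 0.551
grip_force: 65.5
time_s: 9.72
eef_pos: [648.5, 11.7, 95.2]
ee_rot: [0.001, -0.02, 1.0, -0.0]
force: [-2.1, -0.6, 5.0]
grip_width: 0.55
grip_force: 66.0
```

```bash
python3 -m pendant '0 0 0.002 0; 0 0 0 0'
python3 - <<'E'
from h import *
s=ctrl.sense();print(s['wrist_torque'])
a=cap('side')['color'][130:250,270:400]
cv2.imwrite('pics/p3.png',cv2.resize(a,(520,480),interpolation=cv2.INTER_CUBIC)[:,:,::-1])
E
```

```text
time_s: 9.98
eef_pos: [648.5, 11.7, 95.1]
ee_rot: [0.001, -0.02, 1.0, -0.0]
force: [-10.0, 1.1, 17.4]
grip_width: 0.549
grip_force: 67.5
[-0.04811051  0.99174316 -0.02010217]
```

View pics/p3.png

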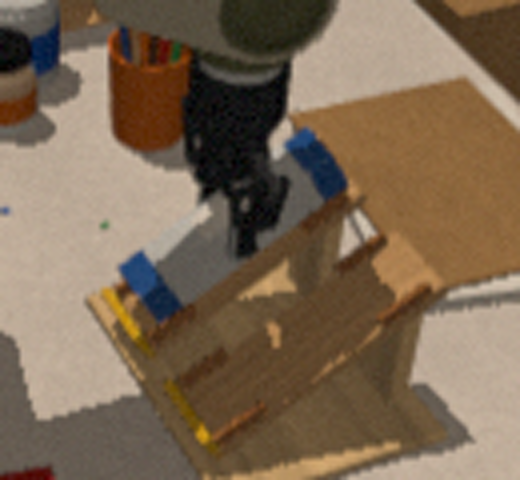

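The tin lies flat in the left lane, low cap just behind the stop. Releasing and rising.

```bash
python3 -m pendant '0 0 -0.002 0; 0 0 0 0; 0 0 0 0; 0 0 0 0' 1; python3 -m pendant '0 0 -0.03 0; 0 0 -0.05 0; 0 0 -0.05 0; 0 0 0 0'
python3 - <<'E'
from h import *
p,R,s=R0();print(p,s['grip_width'],s['joints'])
E
```

```text
time_s: 10.52
eef_pos: [648.1, 11.8, 94.0]
ee_rot: [-0.0, -0.02, 1.0, 0.0]
force: [-0.5, -0.6, 0.6]
grip_width: 1.0
grip_force: 0.0
time_s: 11.02
eef_pos: [649.5, 11.6, 228.7]
ee_rot: [0.004, -0.02, 1.0, -0.001]
force: [0.4, -0.6, -0.4]
grip_width: 1.003
grip_force: 0.0
[649.543588    11.62546464 228.65636089] 1.0027053311421537 [-1.62094060e-01  5.94970223e-01  1.08181596e+00 -8.91706211e-07
  1.45692192e+00 -1.77321707e+00]
```

```bash
python3 - <<'E'
from h import *
plan([413,-217,168],1.471,10,False)
tin('side','blue')
E
```

```text
yaw now -3.101 d -1.711 j [-0.16  0.59  1.08 -0.    1.46 -1.77]
0.0246 -0.0219 0.0059 0.1711; 0.0205 -0.0257 0.0059 0.1711; 0.0158 -0.0289 0.0060 0.1711; 0.0107 -0.0311 0.0060 0.1711; 0.0052 -0.0325 0.0061 0.1711; -0.0004 -0.0329 0.0061 0.1711; -0.0060 -0.0323 0.0062 0.1711; -0.0114 -0.0308 0.0062 0.1711; -0.0165 -0.0284 0.0062 0.1711; -0.0211 -0.0252 0.0063 0.1711
```

```bash
python3 -m pendant '0.0245 -0.022 0.006 0.171; 0.0205 -0.0255 0.006 0.171; 0.016 -0.029 0.006 0.171; 0.0105 -0.031 0.006 0.171; 0.005 -0.0325 0.006 0.171; -0.0005 -0.033 0.006 0.171; -0.006 -0.0325 0.006 0.171; -0.0115 -0.031 0.006 0.171; -0.0165 -0.0285 0.006 0.171; -0.021 -0.025 0.006 0.171' 1; python3 -m pendant '0 0 0 0; 0 0 0 0'
python3 - <<'E'
from h import *
p,R,s=R0();print(p,np.arctan2(R[1,0],R[0,0]))
tin('wrist','red',f='w2.png')
E
```

```text
time_s: 12.32
eef_pos: [410.4, -217.3, 162.8]
ee_rot: [-0.001, 0.743, 0.669, -0.0]
force: [0.8, -0.6, -0.2]
grip_width: 0.997
grip_force: 0.0
time_s: 12.58
eef_pos: [411.8, -216.6, 163.7]
ee_rot: [-0.001, 0.741, 0.672, 0.0]
force: [-0.0, 0.9, -0.7]
grip_width: 0.998
grip_force: 0.0
[ 411.82407589 -216.64530218  163.69967368] 1.4733770647962672
red [288.  83.] [ 260   66   58   35 1951] [ 423.8 -133.1   42. ]
red [130. 255.] [ 104  235   54   41 1321] [ 285.5 -250.4   42. ]
red [295. 292.] [274 283  37  23 510] [ 414.4 -295.7   42. ]
red [ 77. 411.] [ 59 403  33  17 355] [ 204.  -398.3   42. ]
```

View pics/w2.png

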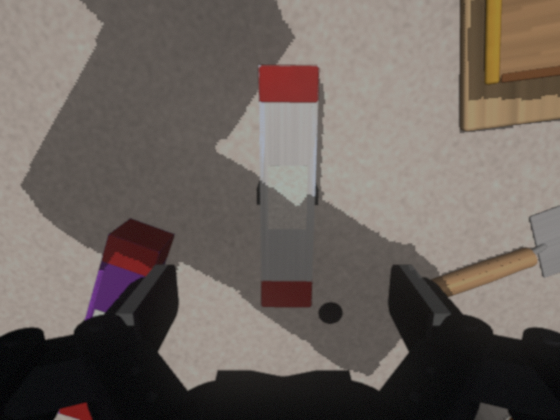

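The red tin stands straight in view: far edge (289,66), near edge (287,306), ribs at (260,193) and (318,193); the purple one is off to the left at (120,285), clear of the fingers.

```bash
python3 - <<'E'
from h import *
np.set_printoptions(precision=2,suppress=True)
c=cap('wrist')
a=atz(c,289,66.5,42);b=atz(c,287,306,42);print(a,b,(a+b)/2,np.linalg.norm(a-b),np.arctan2(*(a-b)[1::-1]))
r=atz(c,259,193,38);q=atz(c,318.5,193,38)
p,R,s=R0()
for m in((a+b)/2,(r+q)/2):print(m,R.T@(m-p))
E
```

```text
[ 425.74 -122.15   42.  ] [ 406.72 -308.18   42.  ] [ 416.23 -215.16   42.  ] 187.00450729373338 1.4689196837635776
[ 416.23 -215.16   42.  ] [  1.7    3.95 122.03]
[ 417.16 -212.65   38.  ] [  4.29   4.64 126.03]
```

```bash
python3 -m pendant '0.003 0.004 0.05 0.004; 0 0 0.05 0; 0 0 0.035 0; 0 0 0.02 0; 0 0 0 0; 0 0 0 0' 1; python3 -m pendant '0 0 0 0; 0 0 0 0; 0 0 0 0; 0 0 0 0; 0 0 0 0; 0 0 0 0' 0 60;python3 -m pendant '0 0 -0.02 0; 0 0 -0.05 0; 0 0 -0.05 0; 0 0 -0.05 0; 0 0 -0.03 0; 0 0 0 0; 0 0 0 0; 0 0 0 0'
python3 - <<'E'
from h import *
for i in range(3):
    p,R,s=R0();m=np.array(s['wrist_torque']);print(p,'tool m',np.round(R.T@m,3));cap('side')
for l in (np.pi+.041,.041): plan([652.5,-108.5,200],l,12,False)
E
```

```text
time_s: 13.42
eef_pos: [416.7, -214.6, 10.1]
ee_rot: [0.001, 0.742, 0.67, 0.0]
force: [0.7, 0.1, 0.2]
grip_width: 0.995
grip_force: 0.0
time_s: 14.18
eef_pos: [416.2, -214.7, 10.1]
ee_rot: [0.0, 0.743, 0.67, -0.0]
force: [-1.2, 0.9, 8.2]
grip_width: 0.546
grip_force: 62.0
time_s: 15.18
eef_pos: [415.6, -214.1, 207.7]
ee_rot: [-0.002, 0.743, 0.67, -0.0]
force: [0.3, 0.0, -5.1]
grip_width: 0.549
grip_force: 64.1
[ 415.55446173 -214.14454178  207.67671359] tool m [ 0.026 -0.136  0.008]
[ 415.6751033  -214.2072244   207.94349039] tool m [ 0.043 -0.164  0.   ]
[ 415.78125986 -214.30038536  208.22981657] tool m [ 0.025 -0.088  0.003]
yaw now 1.468 d 1.715 j [-0.73  0.21  1.7   0.    1.24 -0.62]
0.0108 0.0187 0.0007 -0.1429; 0.0080 0.0201 0.0007 -0.1429; 0.0051 0.0210 0.0007 -0.1429; 0.0021 0.0215 0.0007 -0.1429; -0.0010 0.0216 0.0007 -0.1429; -0.0041 0.0212 0.0007 -0.1429; -0.0071 0.0204 0.0007 -0.1429; -0.0099 0.0192 0.0007 -0.1429; -0.0125 0.0176 0.0007 -0.1429; -0.0149 0.0156 0.0007 -0.1429; -0.0170 0.0133 0.0007 -0.1429; -0.0187 0.0108 0.0007 -0.1429
yaw now 1.468 d -1.427 j [-0.73  0.21  1.7   0.    1.24 -0.62]
0.0108 0.0187 0.0007 0.1189; 0.0129 0.0173 0.0007 0.1189; 0.0149 0.0156 0.0007 0.1189; 0.0167 0.0138 0.0007 0.1189; 0.0182 0.0117 0.0007 0.1189; 0.0194 0.0094 0.0007 0.1189; 0.0204 0.0071 0.0007 0.1189; 0.0211 0.0046 0.0007 0.1189; 0.0215 0.0021 0.0007 0.1189; 0.0216 -0.0005 0.0007 0.1189; 0.0214 -0.0031 0.0007 0.1189; 0.0209 -0.0056 0.0007 0.1189
```

Again the mean tool-y moment is about −0.13, so the heavy end is towards tool +x. Taking it to the right lane.

```bash
python3 -m pendant '0.011 0.0185 0.001 -0.143; 0.008 0.02 0.001 -0.143; 0.005 0.021 0.001 -0.143; 0.002 0.0215 0.001 -0.143; -0.001 0.0215 0.001 -0.143; -0.004 0.021 0.001 -0.143; -0.007 0.0205 0.001 -0.143; -0.01 0.019 0.001 -0.143; -0.0125 0.0175 0 -0.143; -0.015 0.0155 0 -0.143' >/dev/null; python3 -m pendant '-0.017 0.0135 0 -0.143; -0.0185 0.011 0 -0.143; 0 0 0 0; 0 0 0 0'
python3 - <<'E'
from h import *
for i in range(3):
    p,R,s=R0();print('tool m',np.round(R.T@np.array(s['wrist_torque']),3));a=cap('side')['color']
plan([652.5,-108.5,148],np.pi+.041,1,False)
b=cap('wrist')['color']
cv2.imwrite('pics/p4.png',np.hstack([cv2.resize(a[130:270,260:410],(400,373)),cv2.resize(b,(400,373))])[:,:,::-1])
E
```

```text
time_s: 17.08
eef_pos: [651.4, -108.6, 200.7]
ee_rot: [-0.001, -0.02, 1.0, 0.0]
force: [-0.4, 0.3, -5.3]
grip_width: 0.547
grip_force: 64.2
tool m [-0.026 -0.106  0.009]
tool m [ 0.04  -0.13  -0.025]
tool m [-0.067 -0.174 -0.062]
yaw now -3.101 d 0.0 j [-0.34  0.64  1.08 -0.    1.43 -1.95]
-0.0011 0.0003 0.0534 -0.0003
```

View pics/p4.png

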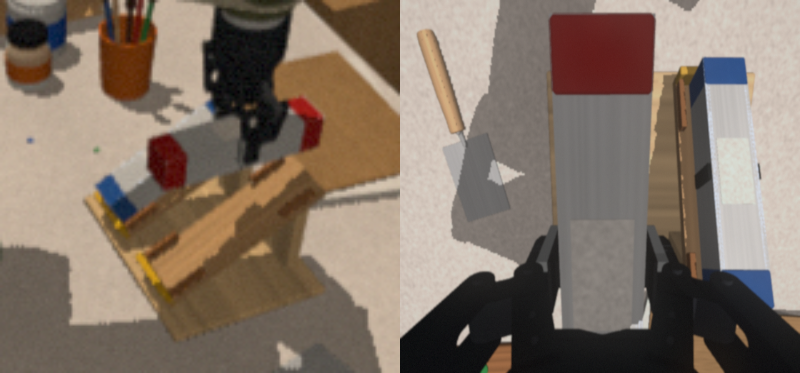

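The red tin is level over the right lane, and blue is seated against its stop. Lowering in the same way.

```bash
python3 -m pendant '-0.001 0 0.03 0; 0 0 0.02 0; 0 0 0.004 0; 0 0 0.006 0; 0 0 0.006 0; 0 0 0.006 0; 0 0 0.005 0; 0 0 0.005 0; 0 0 0 0' 0 20; python3 -m pendant '0 0 0.005 0; 0 0 0.005 0; 0 0 0.005 0; 0 0 0.003 0; 0 0 0 0'; python3 -m pendant '0 0 0.003 0; 0 0 0.002 0; 0 0 0 0'
```

```text
time_s: 18.4
eef_pos: [653.0, -108.8, 120.6]
ee_rot: [0.001, -0.021, 1.0, -0.0]
force: [-5.0, -0.9, -1.3]
grip_width: 0.542
grip_force: 65.0
time_s: 19.02
eef_pos: [653.0, -108.3, 101.2]
ee_rot: [0.0, -0.021, 1.0, -0.0]
force: [-0.8, -0.9, -1.0]
grip_width: 0.553
grip_force: 65.0
time_s: 19.4
eef_pos: [652.9, -108.3, 96.2]
ee_rot: [-0.0, -0.021, 1.0, 0.0]
force: [-0.5, 0.5, -0.0]
grip_width: 0.55
grip_force: 64.9
```

```bash
python3 -m pendant '0 0 0.002 0; 0 0 0 0'; python3 -m pendant '0 0 -0.001 0; 0 0 0 0; 0 0 0 0; 0 0 0 0' 1; python3 -m pendant '0 0 -0.03 0; 0 0 -0.05 0; 0 0 -0.05 0; 0 0 0 0; 0 0 0 0'; python3 -m pendant '0.0625 0 0 0; 0.0625 0 0 0; 0.0625 0 0 0; 0.0625 0 0 0; 0 0 0 0; 0 0 0 0'
python3 - <<'E'
from h import *
t=cap('top')['color'];s=cap('side')['color']
k=lambda a:cv2.resize(a,(400,400),interpolation=cv2.INTER_CUBIC)
cv2.imwrite('pics/end.png',np.hstack([k(t[75:185,250:360]),k(s[145:255,285:395])])[:,:,::-1])
E
```

```text
time_s: 19.65
eef_pos: [653.0, -108.3, 96.0]
ee_rot: [0.0, -0.021, 1.0, -0.0]
force: [-7.0, 1.9, 10.5]
grip_width: 0.55
grip_force: 66.0
time_s: 20.15
eef_pos: [652.8, -108.4, 95.1]
ee_rot: [-0.0, -0.021, 1.0, 0.0]
force: [0.3, 0.2, -0.2]
grip_width: 1.004
grip_force: 0.0
time_s: 20.78
eef_pos: [652.5, -108.3, 224.3]
ee_rot: [-0.001, -0.021, 1.0, 0.0]
force: [0.9, -0.3, -0.4]
grip_width: 1.0
grip_force: 0.0
time_s: 21.52
eef_pos: [403.5, -119.1, 225.0]
ee_rot: [-0.0, -0.021, 1.0, 0.0]
force: [0.7, -0.8, -0.0]
grip_width: 0.997
grip_force: 0.0
```

View pics/end.png

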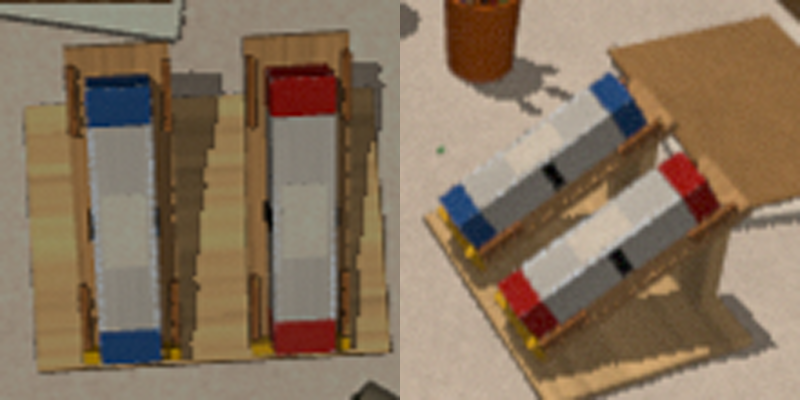

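Both tins lie flat between the guides: low caps at the stops (top-view crop (130,345) and (304,337)), upper ends short of the deck tops, gripper clear. Handing in.

```bash
python3 -c "
from rig import ctrl
print(ctrl.finish_job())"
```

```text
the job is handed in; nothing more can be done
None
```

I laid both tins flat on the rack and handed the job in at about 21.5 s: blue in the left lane, red in the right, each with its heavy end (read from the wrist moment) low by the yellow stop. The hand-in gave no verdict; the final pictures showed both tins released, between the guides, and the gripper clear.

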